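# Roll the trophy carton into the bay and key the cup into its plinth

### The job

First push the white carton with the trophy plinth along the rollers into the yellow bay until it is right up against the red end stop. Then lift the brass cup upright out of its wooden stand, set its tongue in the round recess of the plinth and, pressing only lightly, turn it until the tongue drops into the slot and the cup's foot sits fully down on the plinth; let go and leave the carton against the stop. Keep cup and carton from tipping over, and leave the tape roll, bowl and cardboard box alone.

Things in the scene. Friction and masses are not known exactly. Their poses are not given: they have to be found in the camera images.
- bay_stop (a point): Centre of the inner face of the red end stop, at roller-top height (50 mm above the table). The roller lane runs from here along this point's +y; x across, z up. The stop is 14 mm thick, 190 mm wide, rising 55 mm above the roller tops. Lane position and heading (within 0.1 rad of world y) vary.
- lane: Fixed roller lane, origin under its middle at table height, y along the lane: 11 free steel rollers 24 mm thick at 40 mm pitch, ending 460 mm from the stop's face. Side rails 12 mm thick, inner faces 166 mm apart, rise 16 mm above the roller tops; in the bay (the 185 mm next to the stop) yellow guides at the same spacing rise 38 mm above them.
- carton_mid (a point): Centre of the loose white open-topped carton, 25 mm above its underside: 160 mm wide (x), 180 long (y, along the lane), 50 high, walls 5; 0.6 to 0.8 kg in all. It starts on the rollers, centre 260 to 330 mm from the stop's face, axes parallel to bay_stop's within 2 degrees; touching the stop its centre is 90 mm from it. Rolls freely (about 1 N).
- plinth_top (a point): Centre of the top of the round dark plinth, 90 mm across, held in the carton's middle by a grey insert (top 35 mm above the carton's underside); this point is 60 mm above the carton's underside, axes as the carton's. The plinth does not turn in the insert unless twisted with more than 1.5 N m.
- recess_floor (a point): Centre of the brass floor of the round recess in the plinth's top, 41 mm across and 6 mm deep; axes as the carton's. A straight black slot 14 mm wide, as long as the recess, goes 16 mm deeper through this floor. Its heading is not reported: within 0.5 rad either way of the carton's y axis; visible from above.
- cup_mid (a point): Point on the axis of the brass trophy cup (about 0.4 kg), 80 mm above its foot's underside, on the bowl: a cylinder 58 mm across from 52 to 102 mm above the foot's underside, open on top. Loop handles stick out along its +y and -y to 52 mm from the axis, so grip along its x. It starts upright, foot on the stand's top, its x within 0.6 rad of world x.
- tongue_tip (a point): Lower end of the steel tongue under the cup's foot, 100 mm below cup_mid, axes as the cup's. Tongue: 36 mm long along y (in line with the handles), 10 mm thick, 20 mm deep below the foot disc (56 mm across, 8 thick); its last 4 mm are 32 x 7 mm. On the recess floor, not in the slot, it is 6 mm below plinth_top; with the cup fully seated 20 mm below.
- stand_top (a point): Centre of the top of the fixed wooden stand, a block 100 x 100 mm and 40 mm high, with a round hole 45 mm across and 30 mm deep in which the cup's tongue hangs.
- tape: Clear tape roll lying flat, 96 mm across, 48 mm high, loose bystander; origin at the centre of its underside.
- bowl: White ceramic bowl, 110 mm across, 55 mm high, loose bystander; origin at the centre of its underside.
- giftbox: Closed cardboard box 90 x 120 x 50 mm high, loose bystander; origin at the centre of its underside.

How it is judged:
By the outcome, as a careful person would: the job done as asked, in the order asked, and still so for the second after the job is handed in, with the robot touching nothing.
It also fails if it takes over 61 s, if anything falls off the work surface, if the arm or the gripper's body presses on something with over 40 N, if the wrist force passes 120 N, or if a joint passes its speed limit or range.

### The arm

A 6-joint arm with a two-finger parallel gripper is mounted at the origin on the work surface. World frame = base frame: x ahead of the robot, y to its left, z up, the work surface at z = 0. Lengths are in mm, angles in rad, forces in N, time in s.
With the tool pointing down it reaches from about 275 to 1000 mm from the base axis. Payload 8.4 kg.
Tool frame: the origin (TCP) lies at the very end of the fingers, on their centre line; the grasp point (between the pads) lies 19 mm behind it; y points along the fingers, x is the direction in which the jaws open and shut, and the axes are right-handed (so a half turn about y gives the same grasp; the last joint's range is limited). The gripper opens to 85 mm and grips with 20 to 120 N. Pads are 22 mm wide; open, the fingers measure 114 mm over their backs; the gripper's body (76 mm by 85 mm) begins 54 mm behind the grasp point. The pads swing forward as they close: fully open they stand 13 mm farther back than shut.
Start: joints at [-1.218, 0.353, 1.633, -0, 1.155, -0.002], TCP at [217.125, -586.075, 231.281] pointing down, gripper open.
Joint ranges: [-2.63, 2.63], [-0.92, 2.1], [0.06, 2.66], [-1.3, 4.44], [0, 2.69], [-3.02, 3.02]. Speed limits (rad/s): [2.22, 2.22, 2.79, 3.14, 3.14, 3.14].

### API

Orientations are given as [roll, pitch, yaw] about the fixed x, y, z axes, in that order (R = Rz(yaw) Ry(pitch) Rx(roll)).
In Python, from rig import r gives the robot as it stands.
- The arm moves only by the tool servo_tool, never from a script. Its argument "motion" is a list of rows, each a list of 7 numbers: the opening, from -1 (shut) to 1 (fully open), then the shift along the tool's x, y, z in m, then the turn, a rotation vector about the tool's x, y, z in units of 10 degrees (1.0 is 10 degrees). A call has 1 to 12 rows; each row is the pose to reach, as a shift and turn from the pose commanded when the call began, along the tool's axes at that moment; what a row does not reach only later rows make up. A row lasts 1/8 s, in which the tool goes at most 62.5 mm and 10.7 degrees, less where a joint would pass 70% of its speed; a pose out of reach is approached as far as the arm can. A call with a gripper value outside its range is refused whole. The fingers move at their own pace and stop on an object; "grip_force" is the grip in N (left out, the last holds). Time passes only in rows, so rows that repeat a pose let the fingers close. It gives the time, the measured TCP pose, the force and the opening at its end, in the units of the state.
- r.sense(): the state, without advancing time (a new reading comes with each control period).
- r.grab_frame(name): name is "scene" or "side" or "wrist"; returns the picture (384x512x3 uint8, red, green, blue); there is no depth.
- r.calibration(name): a dict with "fx", "fy", "cx", "cy" (pixels), "R" (3x3) and "t" (3): a world point X has camera coordinates R X + t; the wrist camera has in their place "mount" (4x4, takes a point from camera to tool coordinates, whose origin is the TCP and whose axes are the tool frame's). Camera axes: x right, y down, z forward; pixel columns grow to the right and rows downward; lengths in mm; the calibration is good to about 2 mm. A picture is of the moment at which its call begins: read the wrist's pose just before it. calibration takes no time and is no camera call.
- r.sign_off(): hands the job in, once; it reports no verdict.
The state is a dict: "clock": time; "qpos": joint angles; "qvel": joint speeds; "joint_efforts": joint torques, N m; "eef_pos": TCP position; "tcp_rot": TCP orientation; "contact_force": force on the tool from outside, world axes, zero at the start; "wrist_torque": the same for the moment, N m; "opening": opening from 0.0 (shut) to 1.0 (fully open).
Only numpy, scipy, OpenCV 4.12 (cv2) and the standard library are available. Lean on these libraries where they do the work, as an engineer would, in place of code of your own. Each camera call takes 0.05 s, during which the arm holds its last target. There are 200 camera calls.

## Working session

There is one attempt and no reset: what is moved stays moved. The work goes in short steps, Python scripts to look and compute and a tool call to move; the robot and the scene stay as the last step left them, time stands still between calls to the robot, and variables do not carry over. Pictures are saved under pics/ and viewed, on a budget of 10 in all, crops included, one or two more only if the job needs it, and the job is handed in when it is done.

Besides the shell and the picture viewer there is one more tool, called after "Emit:" as name(argument=value, ...) on one line, values as JSON. servo_tool: Moves the arm, as the interface text tells. Its arguments: {"type":"object","properties":{"motion":{"type":"array","items":{"type":"array","items":{"type":"number"}}},"grip_force":{"type":"number"}},"required":["motion"]}

```bash
mkdir -p pics; ls
python3 - <<'E'
from rig import r
import cv2,numpy as np
s=r.sense();print(s)
for n in("scene","side","wrist"):
    c=r.calibration(n);print(n,{k:np.round(v,4).tolist() for k,v in c.items()})
a=r.grab_frame("scene");b=r.grab_frame("side")
cv2.imwrite("pics/s1.png",cv2.resize(a[:,:,::-1],(800,600),interpolation=cv2.INTER_CUBIC));cv2.imwrite("pics/d1.png",cv2.resize(b[:,:,::-1],(800,600),interpolation=cv2.INTER_CUBIC))
E
```

```text
pics
{'clock': 0.0, 'qpos': array([-1.21842454e+00,  3.53664457e-01,  1.63414138e+00, -9.54803340e-06,
        1.15521221e+00, -2.42126297e-03]), 'qvel': array([-0.00015857,  0.0015846 ,  0.00058932,  0.00082822,  0.00093003,
       -0.0001658 ]), 'joint_efforts': array([-1.56896469e-03, -6.05253053e+01, -3.42063081e+01, -1.67564081e-04,
        9.37186182e-03, -5.35036463e-06]), 'eef_pos': array([ 216.93978883, -585.62376426,  230.54840175]), 'tcp_rot': array([-1.57080161e+00,  1.42540899e-03, -1.21599942e+00]), 'contact_force': array([-1.24261234, -0.16147761, -1.12063892]), 'wrist_torque': array([-0.04669128,  0.01453698, -0.06091023]), 'opening': 1.0016055478452837}
scene {'fx': 470.6249, 'fy': 470.6249, 'cx': 253.4679, 'cy': 179.3421, 'R': [[0.7374, 0.6754, 0.0059], [0.5747, -0.6227, -0.531], [-0.355, 0.3949, -0.8474]], 't': [-398.6835, -349.7454, 1350.75]}
side {'fx': 411.1272, 'fy': 411.1272, 'cx': 257.3821, 'cy': 188.3537, 'R': [[0.7716, -0.6361, -0.0081], [-0.4906, -0.5868, -0.6442], [0.405, 0.501, -0.7648]], 't': [-508.9614, 325.3497, 762.2948]}
wrist {'fx': 312.8959, 'fy': 312.8959, 'cx': 254.1434, 'cy': 194.6793, 'mount': [[1.0, 0.0014, 0.0013, 0.3236], [-0.0008, -0.3128, 0.9498, -142.6536], [0.0017, -0.9498, -0.3128, 79.2333], [0.0, 0.0, 0.0, 1.0]]}
```

View pics/s1.png

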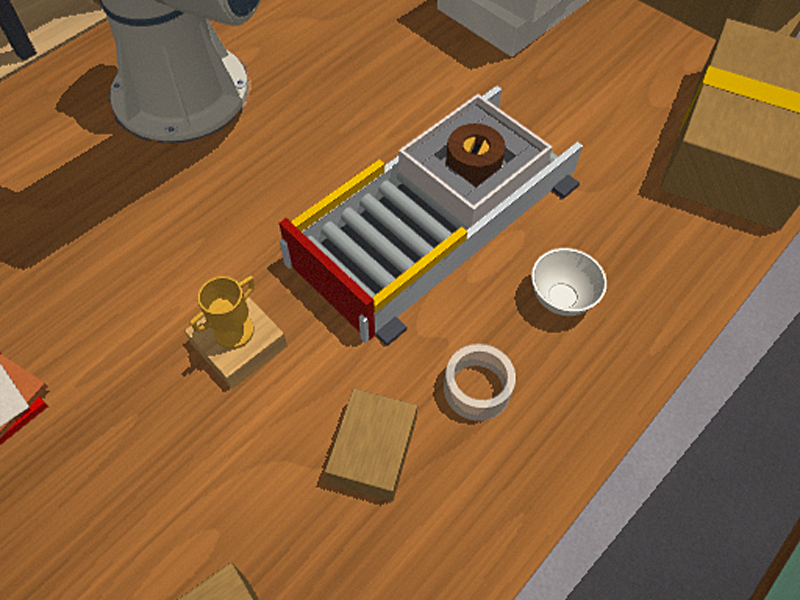

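View pics/d1.png

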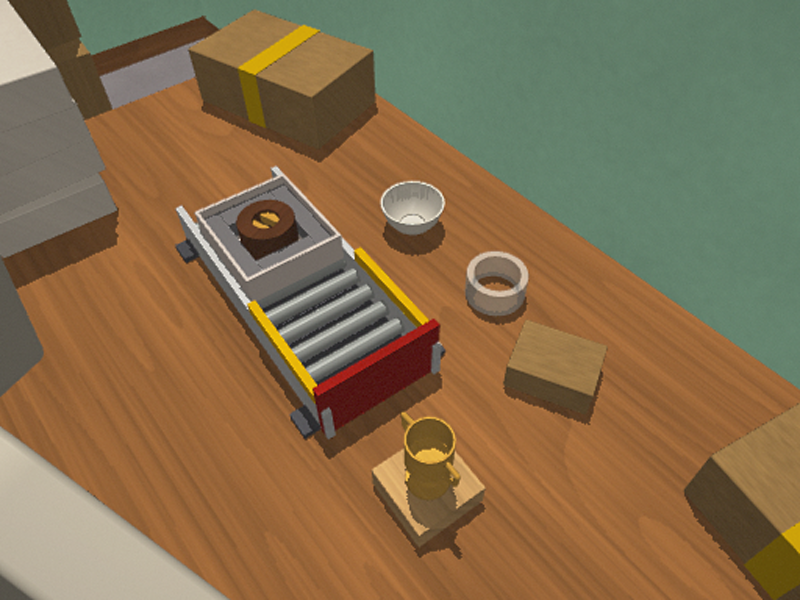

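The scene view shows the lane running from the red stop (top edge about (284,221) to (374,303)) to the carton (plinth about (475,147)). The cup rim is at about (221,295). In the side view the plinth is at about (266,221), the cup rim at (430,440) and the stop top from (316,392) to (438,323).

```bash
cat > h.py <<'E'
from rig import r
import numpy as np, cv2
from scipy.spatial.transform import Rotation as Rot
def wpose(s):
    R=Rot.from_euler('xyz',s['tcp_rot']).as_matrix(); return R,np.array(s['eef_pos'])
def ray(n,uv,s=None):
    c=r.calibration(n); d=np.array([(uv[0]-c['cx'])/c['fx'],(uv[1]-c['cy'])/c['fy'],1])
    if n=='wrist':
        R,p=wpose(s); M=np.array(c['mount']); return R@M[:3,3]+p, R@M[:3,:3]@d
    R=np.array(c['R']);t=np.array(c['t']); return -R.T@t, R.T@d
def onz(n,uv,z,s=None):
    o,d=ray(n,uv,s); return o+d*(z-o[2])/d[2]
def proj(n,X,s=None):
    c=r.calibration(n); X=np.array(X,float)
    if n=='wrist':
        R,p=wpose(s);M=np.array(c['mount']);q=M[:3,:3].T@(R.T@(X-p)-M[:3,3])
    else: q=np.array(c['R'])@X+np.array(c['t'])
    return q[0]/q[2]*c['fx']+c['cx'],q[1]/q[2]*c['fy']+c['cy']
E
python3 - <<'E'
from h import *
P={'scene':dict(plinth=(475,147,110),c1=(400,152,100),c2=(475,209,100),c3=(551,152,100),c4=(480,96,100),cup=(221,295,142),h1=(252,284,120),h2=(196,322,120),stL=(286,221,105),stR=(375,302,105),bowl=(569,280,55),tape=(481,382,48),b1=(356,391,50),b2=(417,404,50),b3=(394,492,50),b4=(325,480,50)),
'side':dict(plinth=(266,221,110),c1=(246,280,100),c2=(340,236,100),c3=(285,176,100),c4=(197,212,100),cup=(430,440,142),h1=(405,418,120),h2=(457,478,120),stL=(316,390,105),stR=(437,322,105),bowl=(412,205,55),tape=(497,278,48))}
for n in P:
  for k,(u,v,z) in P[n].items(): print(n,k,np.round(onz(n,(u*.64,v*.64),z)[:2],1))
E
```

```text
scene plinth [543.6 176.2]
scene c1 [459.6  96.7]
scene c2 [615.5  89.5]
scene c3 [631.8 256.2]
scene c4 [473.9 275.9]
scene cup [ 479.8 -270.7]
scene h1 [ 483.8 -225.6]
scene h2 [ 474.1 -313.7]
scene stL [ 430.6 -116.3]
scene stR [ 618.3 -127.7]
scene bowl [779.8 111.6]
scene tape [785.6 -98.1]
scene b1 [ 671.4 -222.3]
scene b2 [ 743.6 -181. ]
scene b3 [ 800.  -287.3]
scene b4 [ 726.4 -334.6]
side plinth [536.2 176.7]
side c1 [453.6 100.3]
side c2 [609.4  86.2]
side c3 [622.3 259.6]
side c4 [467.9 274.7]
side cup [ 475.7 -273.3]
side h1 [ 479.7 -225.1]
side h2 [ 476.3 -318.4]
side stL [ 425.2 -118.1]
side stR [ 610.5 -134.5]
side bowl [770.3 107.4]
side tape [768.4 -97.9]
```

```bash
cat >> h.py <<'E'
def rows(tgt,yaw,s=None,base=None):
    """tool-frame shift (m) and turn (10deg) from the measured (or given) pose to a tool-down target"""
    s=s or r.sense(); R,p=wpose(s)
    if base is not None: R,p=base
    d=R.T@(np.array(tgt)-p)/1000
    w=Rot.from_matrix(R.T@Rot.from_euler('xyz',[-np.pi/2,0,yaw]).as_matrix()).as_rotvec()*18/np.pi
    return np.round(d,4).tolist(),np.round(w,3).tolist()
E
python3 - <<'E'
from h import *
for uv in((515,52),(440,5),(593,3)): print(onz('scene',np.array(uv)*.64,0))
for uv in((15,258),(118,210),(103,165)): print(onz('side',np.array(uv)*.64,0))
print(rows((549,303,150),-0.068))
E
```

```text
[3.90567218e+02 5.01618406e+02 1.13686838e-13]
[1.94568877e+02 5.09067036e+02 1.13686838e-13]
[417.44256034 724.93392512   0.        ]
[208.3843111  485.18160999   0.        ]
[3.92811470e+02 4.86635279e+02 1.13686838e-13]
[423.94032915 628.39874165   0.        ]
([-0.7179, 0.0815, 0.6201], [-0.004, -6.578, -0.007])
```

Emit:
servo_tool(motion=[[0,-0.05,0,0.04,0,-0.5,0],[0,-0.18,0,0.15,0,-1.6,0],[0,-0.36,0,0.31,0,-3.3,0],[0,-0.54,0.02,0.465,0,-4.9,0],[0,-0.718,0.04,0.62,0,-6.58,0],[0,-0.718,0.0815,0.62,0,-6.58,0],[0,-0.718,0.0815,0.62,0,-6.58,0],[0,-0.718,0.0815,0.62,0,-6.58,0],[0,-0.718,0.0815,0.62,0,-6.58,0],[0,-0.718,0.0815,0.62,0,-6.58,0],[0,-0.718,0.0815,0.62,0,-6.58,0],[0,-0.718,0.0815,0.62,0,-6.58,0]])

```text
clock: 1.6
eef_pos: [478.1, 115.8, 173.5]
tcp_rot: [-1.571, -0.0, -0.067]
contact_force: [0.8, -0.8, -0.1]
opening: 0.494
```

Emit:
servo_tool(motion=[[0,0.02,0,0.06,0,0,0],[0,0.04,0,0.12,0,0,0],[0,0.058,0,0.185,0,0,0],[0,0.058,0.02,0.185,0,0,0],[0,0.058,0.02,0.185,0,0,0],[0,0.058,0.02,0.185,0,0,0]])

```text
clock: 2.35
eef_pos: [547.5, 292.9, 153.6]
tcp_rot: [-1.572, 0.001, -0.068]
contact_force: [1.0, -0.6, -1.1]
opening: 0.499
```

Run:
```python
from h import *
s=r.sense();print(s['clock'],s['eef_pos'],s['tcp_rot'])
np.save('s2.npy',s,allow_pickle=True)
a=r.grab_frame("wrist");cv2.imwrite("pics/w2.png",cv2.resize(a[:,:,::-1],(800,600),interpolation=cv2.INTER_CUBIC))
```

```text
2.35 [547.49143138 292.93222656 153.61794945] [-1.57178907e+00  1.20677010e-03 -6.84068264e-02]
```

View pics/w2.png

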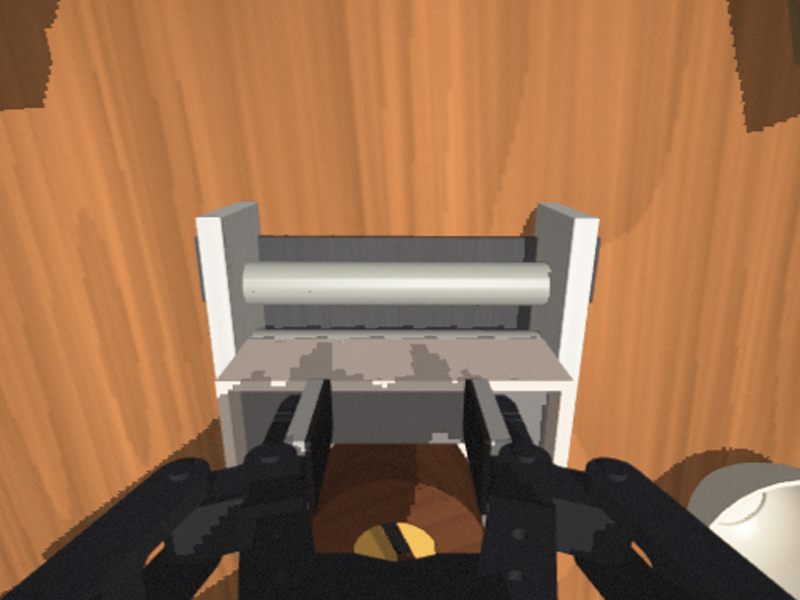

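The wrist view shows the carton's rear top edge from (217,381) to (572,383), with the fingers above it. Part of the slot is visible, from about (388,523) to (407,556).

Run:
```python
from h import *
s=np.load('s2.npy',allow_pickle=True).item()
for n,uv,z in(('L',(217,381),100),('R',(572,383),100),('sl1',(390,523),104),('sl2',(406,556),104),('railL',(198,218),66),('railR',(598,219),66),('plL',(316,540),110),('plR',(480,540),110)):
  print(n,onz('wrist',np.array(uv)*.64,z,s))
```

```text
L [465.20163678 276.97167712 100.        ]
R [623.19935508 265.52457616 100.        ]
sl1 [536.96025404 197.41725992 104.        ]
sl2 [543.48050444 176.57422041 104.        ]
railL [456.68011141 345.09159579  66.        ]
railR [643.74166421 332.16635118  66.        ]
plL [501.46529456 195.18498    110.        ]
plR [579.58909177 190.05834211 110.        ]
```

Emit:
servo_tool(motion=[[0,0,0,0.012,0,0,0],[0,0,0.03,0.012,0,0,0],[0,0,0.06,0.012,0,0,0],[0,0,0.087,0.012,0,0,0],[0,0,0.087,0.012,0,0,0],[0,0,0.087,0.002,0,0,0],[0,0,0.087,-0.008,0,0,0],[0,0,0.087,-0.018,0,0,0],[0,0,0.087,-0.03,0,0,0],[0,0,0.087,-0.045,0,0,0],[0,0,0.087,-0.06,0,0,0]])

```text
clock: 3.78
eef_pos: [544.2, 233.5, 67.0]
tcp_rot: [-1.571, -0.0, -0.068]
contact_force: [0.4, 1.8, 1.7]
opening: 0.502
```

Emit:
servo_tool(motion=[[0,0,0,-0.015,0,0,0],[0,0,0,-0.03,0,0,0],[0,0,0,-0.045,0,0,0],[0,0,0,-0.06,0,0,0],[0,0,0,-0.075,0,0,0],[0,0,0,-0.09,0,0,0],[0,0,0,-0.105,0,0,0],[0,0,0,-0.12,0,0,0]])

```text
clock: 4.78
eef_pos: [535.6, 113.7, 66.7]
tcp_rot: [-1.571, 0.001, -0.068]
contact_force: [-0.6, 2.7, 2.2]
opening: 0.505
```

Emit:
servo_tool(motion=[[0,0,0,-0.01,0,0,0],[0,0,0,-0.018,0,0,0],[0,0,0,-0.024,0,0,0],[0,0,0,-0.029,0,0,0],[0,0,0,-0.033,0,0,0],[0,0,0,-0.036,0,0,0]])

```text
clock: 5.52
eef_pos: [533.5, 78.7, 66.8]
tcp_rot: [-1.571, 0.0, -0.068]
contact_force: [-0.1, 0.4, -0.1]
opening: 0.5
```

Emit:
servo_tool(motion=[[0,0,0,-0.003,0,0,0],[0,0,0,-0.006,0,0,0]])

```text
clock: 5.78
eef_pos: [533.1, 72.8, 66.8]
tcp_rot: [-1.571, 0.0, -0.067]
contact_force: [0.0, 1.6, -0.7]
opening: 0.504
```

Emit:
servo_tool(motion=[[0,0,0,-0.003,0,0,0],[0,0,0,-0.005,0,0,0]])

```text
clock: 6.02
eef_pos: [533.9, 71.6, 67.1]
tcp_rot: [-1.564, -0.002, -0.071]
contact_force: [0.2, 36.8, -3.5]
opening: 0.5
```

Emit:
servo_tool(motion=[[0,0,0,0.008,0,0,0],[0,0,0,0.015,0,0,0],[0,0,-0.06,0.015,0,0,0],[0,0,-0.12,0.0,0,0,0],[1,0,-0.15,-0.05,0,0,0],[1,0,-0.15,-0.1,0,0,0],[1,0,-0.15,-0.1,0,0,0],[1,0,-0.15,-0.1,0,0,0]])

```text
clock: 7.02
eef_pos: [525.9, -31.8, 216.7]
tcp_rot: [-1.571, 0.0, -0.069]
contact_force: [0.9, -0.2, -0.5]
opening: 1.001
```

Run:
```python
from h import *
s=r.sense();print(s['clock'],s['eef_pos'],s['tcp_rot'])
np.save('s3.npy',s,allow_pickle=True)
a=r.grab_frame("wrist");cv2.imwrite("pics/w3.png",cv2.resize(a[:,:,::-1],(800,600),interpolation=cv2.INTER_CUBIC))
```

```text
7.025 [525.93955798 -31.84211551 216.70974964] [-1.57061375e+00  2.50901815e-04 -6.85889384e-02]
```

View pics/w3.png

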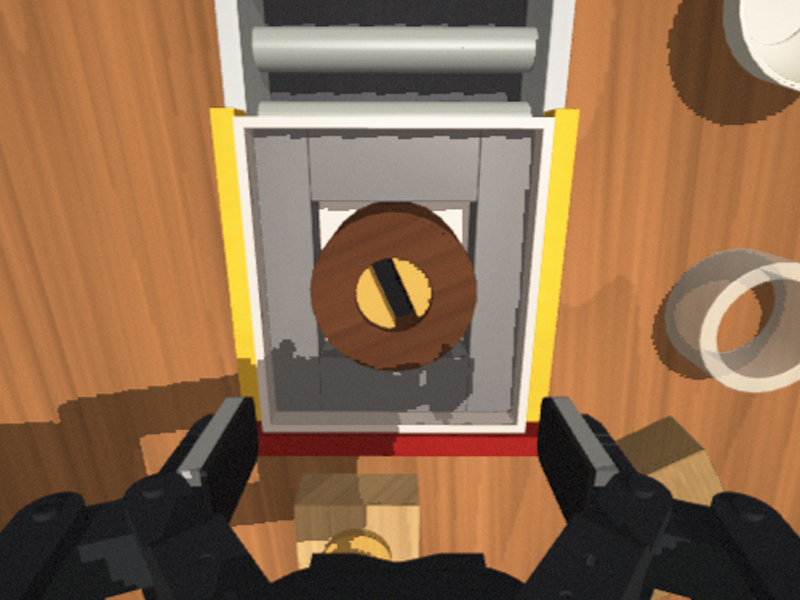

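The carton is against the red stop: its front edge at row 432 touches the red. The plinth centre is at about (394,288) and the recess at about (394,293). The slot edges run (371,265)→(402,325) and (388,258)→(416,316).

Run:
```python
from h import *
s=np.load('s3.npy',allow_pickle=True).item()
f=lambda uv,z:onz('wrist',np.array(uv)*.64,z,s)
a,b,c,d=[f(p,104) for p in((371,265),(402,325),(388,258),(416,316))]
for p,q in((a,b),(c,d)): v=p-q; print('slot yaw from y',np.arctan2(-v[0],v[1]))
print('slotmid',(a+b+c+d)/4)
pts=[f(p,110) for p in((311,287),(476,287),(394,370))];print('plinth',(pts[0]+pts[1])/2,pts)
print('recess',f((394,293),104))
l,rr,fl,fr=[f(p,100) for p in((233,118),(554,117),(262,432),(525,432))];print('carton',(l+rr+fl+fr)/4,rr-l,l-fl,rr-fr)
print('TCP above cup view', rows((478,-271.5,330),-0.1+0))
```

```text
slot yaw from y 0.38629934568546825
slot yaw from y 0.3700010405801162
slotmid [524.04523788 -29.18329047 104.        ]
plinth [523.8324209  -24.80490086 110.        ] [array([480.12747947, -21.88158227, 110.        ]), array([567.53736233, -27.72821945, 110.        ]), array([520.759042  , -73.26506501, 110.        ])]
recess [523.70694749 -29.96462301 104.        ]
carton [523.38003125 -30.06342241 100.        ] [158.94365716 -10.17845939   0.        ] [ 13.14115387 179.1091116    0.        ] [ 11.66217271 179.64800995   0.        ]
TCP above cup view ([-0.0317, -0.1135, -0.2428], [-0.001, 0.186, -0.003])
```

Emit:
servo_tool(motion=[[1,-0.01,-0.034,-0.05,0,0,0],[1,-0.02,-0.034,-0.11,0,0,0],[1,-0.03,-0.034,-0.17,0,0,0],[1,-0.032,-0.034,-0.22,0,0,0],[1,-0.032,-0.034,-0.243,0,0,0],[1,-0.032,-0.034,-0.243,0,0,0],[1,-0.032,-0.034,-0.243,0,0,0]])

```text
clock: 7.95
eef_pos: [478.0, -270.8, 250.4]
tcp_rot: [-1.57, 0.001, -0.067]
contact_force: [-1.1, 0.0, -0.6]
opening: 0.999
```

Run:
```python
from h import *
s=r.sense();print(s['clock'],s['eef_pos'],s['tcp_rot'])
np.save('s4.npy',s,allow_pickle=True)
a=r.grab_frame("wrist");cv2.imwrite("pics/w4.png",cv2.resize(a[:,:,::-1],(800,600),interpolation=cv2.INTER_CUBIC))
```

```text
7.95 [ 477.98238199 -270.78858325  250.4144561 ] [-1.56998633e+00  7.61088960e-04 -6.65283729e-02]
```

View pics/w4.png

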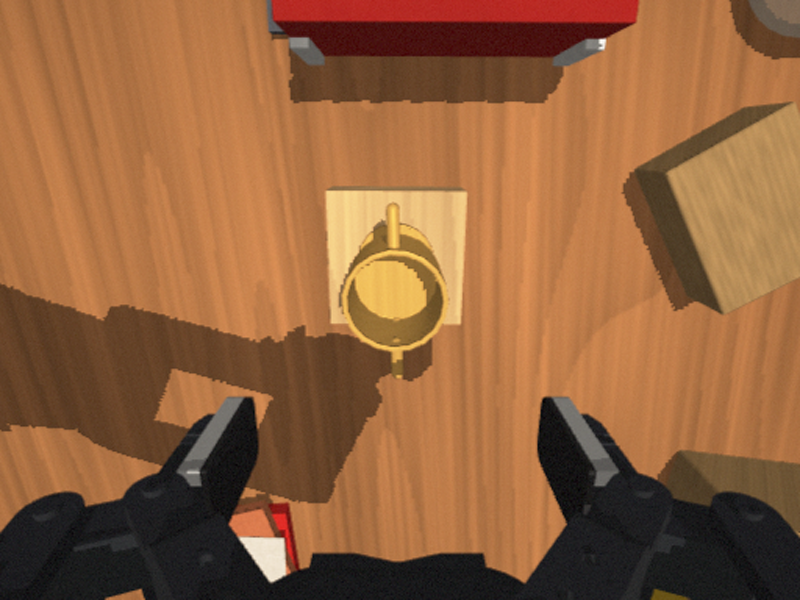

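The rim is an ellipse centred at about (395,299). The handles end at about (393,208) and (398,374), nearly in line with the tool's z. The stand runs from (327,190) to (463,325).

Run:
```python
from h import *
s=np.load('s4.npy',allow_pickle=True).item()
f=lambda uv,z:onz('wrist',np.array(uv)*.64,z,s)
print('rim',f((395,299),142),f((341,297),142),f((448,297),142))
a,b=f((393,215),128),f((398,365),128);v=a-b;print('cup yaw',np.arctan2(-v[0],v[1]),a,b,(a+b)/2)
print('stand',np.mean([f(p,40) for p in((327,190),(467,190),(463,325),(331,325))],0))
print(rows((477.5,-270,96),-0.08))
```

```text
rim [ 476.12007677 -270.94606845  142.        ] [ 447.19200698 -267.94428574  142.        ] [ 504.65549591 -271.65945407  142.        ]
cup yaw -0.03385948124733303 [ 477.82087461 -227.9473353   128.        ] [ 474.81745528 -316.6158961   128.        ] [ 476.31916495 -272.2816157   128.        ]
stand [ 476.93299226 -273.51578784   40.        ]
([-0.0005, 0.1545, 0.0006], [-0.004, 0.079, -0.003])
```

Emit:
servo_tool(motion=[[1,-0.002,0.03,-0.001,0,-0.19,0],[1,-0.002,0.07,-0.001,0,-0.19,0],[1,-0.002,0.11,-0.001,0,-0.19,0],[1,-0.002,0.145,-0.001,0,-0.19,0],[1,-0.002,0.1545,-0.001,0,-0.19,0],[1,-0.002,0.1545,-0.001,0,-0.19,0],[0,-0.002,0.1545,-0.001,0,-0.19,0],[-1,-0.002,0.1545,-0.001,0,-0.19,0],[-1,-0.002,0.1545,-0.001,0,-0.19,0],[-1,-0.002,0.1545,-0.001,0,-0.19,0]], grip_force=50)

```text
clock: 9.25
eef_pos: [476.5, -273.4, 97.9]
tcp_rot: [-1.572, -0.002, -0.034]
contact_force: [-0.5, 2.0, 6.0]
opening: 0.658
```

Emit:
servo_tool(motion=[[-1,0,0,0,0,0,0],[-1,0,-0.005,0,0,0,0],[-1,0,-0.02,0,0,0,0],[-1,0,-0.05,0,0,0,0],[-1,0,-0.09,0,0,0,0],[-1,0,-0.12,0,0,0,0],[-1,0,-0.12,0,0,0,0]])

```text
clock: 10.12
eef_pos: [477.0, -273.9, 219.2]
tcp_rot: [-1.573, -0.005, -0.034]
contact_force: [0.3, -0.3, -5.0]
opening: 0.66
```

Run:
```python
from h import *
s=r.sense();print(s['clock'],s['eef_pos'],s['tcp_rot'],s['contact_force'],s['opening'])
np.save('s5.npy',s,allow_pickle=True)
b=r.grab_frame("side");a=r.grab_frame("scene")
for n,im in(('side',b),('scene',a)):
  u,v=map(int,proj(n,s['eef_pos'])); print(n,u,v)
  im=im[max(v-75,0):v+75,max(u-70,0):u+70]; cv2.imwrite(f"pics/{n}5.png",cv2.resize(im[:,:,::-1],None,fx=3.5,fy=3.5,interpolation=cv2.INTER_CUBIC)) 
i,j=[cv2.imread(f"pics/{n}5.png") for n in('side','scene')]; h=min(i.shape[0],j.shape[0])
c=np.hstack([i[:h],j[:h]]); c=cv2.resize(c,None,fx=.8,fy=.8); print(c.shape); cv2.imwrite("pics/g5.png",c)
```

```text
10.125 [ 476.99831645 -273.85912684  219.21567855] [-1.57333705 -0.0047346  -0.03445528] [ 0.31098781 -0.32671956 -4.95108963] 0.6604883632783608
side 277 258
scene 131 167
(420, 784, 3)
```

View pics/g5.png

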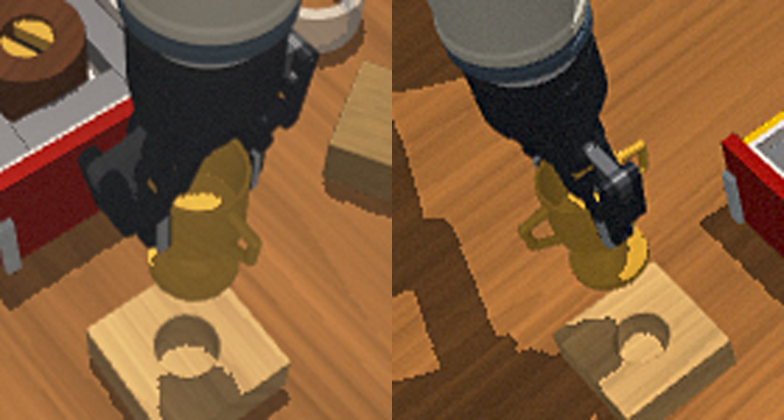

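The cup is lifted clean and upright, and the stand's hole is empty. Next I carry it over the recess, yawed about 0.28 rad short of the slot heading.

Emit:
servo_tool(motion=[[-1,0.005,0,0.02,0,0,0],[-1,0.012,0,0.06,0,-0.2,0],[-1,0.02,0,0.11,0,-0.4,0],[-1,0.028,0,0.16,0,-0.6,0],[-1,0.035,0,0.205,0,-0.77,0],[-1,0.038,0,0.235,0,-0.77,0],[-1,0.039,0,0.244,0,-0.77,0],[-1,0.039,0,0.244,0,-0.77,0],[-1,0.039,0.01,0.244,0,-0.77,0],[-1,0.039,0.02,0.244,0,-0.77,0],[-1,0.039,0.025,0.244,0,-0.77,0],[-1,0.039,0.025,0.244,0,-0.77,0]])

```text
clock: 11.72
eef_pos: [522.6, -30.8, 190.7]
tcp_rot: [-1.571, 0.001, 0.099]
contact_force: [-1.1, -0.5, -3.9]
opening: 0.655
```

Run:
```python
from h import *
s=r.sense();print(s['clock'],s['eef_pos'],s['tcp_rot'],s['contact_force'],s['wrist_torque'],s['opening'])
ims=[]
for n in('side','scene'):
  im=r.grab_frame(n)
  u,v=map(int,proj(n,(523.8,-29.5,125))); print(n,u,v, [np.round(proj(n,p),1) for p in((523.8,-29.5,110),(523.8,-29.5,112))])
  im=im[v-50:v+50,u-50:u+50]; ims.append(cv2.resize(im[:,:,::-1],(400,400),interpolation=cv2.INTER_CUBIC))
cv2.imwrite("pics/g6.png",np.hstack(ims))
```

```text
11.725 [522.62785099 -30.8407238  190.66258341] [-1.57057007e+00  1.20499305e-03  9.93301489e-02] [-1.11338698 -0.48120549 -3.8976454 ] [-5.66793065e-02 -1.52748222e-02  4.18957923e-05] 0.6548494869674056
side 215 190 [array([216.6, 195.3]), array([216.5, 194.7])]
scene 239 135 [array([239.4, 139.9]), array([239.4, 139.4])]
```

View pics/g6.png

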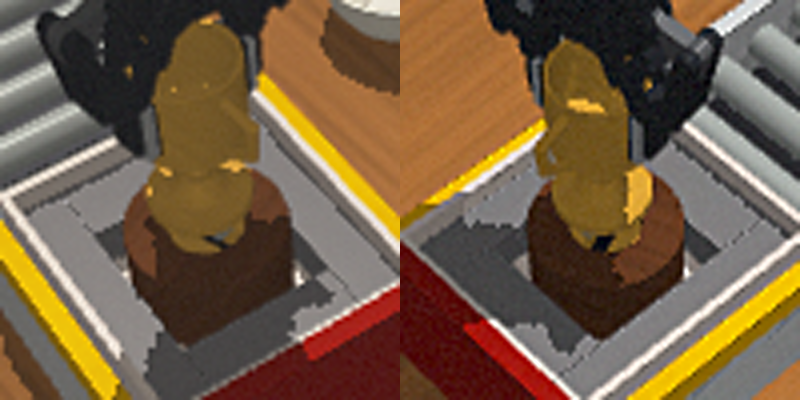

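The foot is just above the recess, about 2–3 mm off toward −x in both views (disc centre about 200 against plinth 209 in the side view, 602 against 607 in the scene view). I'll correct that and lower slowly.

Emit:
servo_tool(motion=[[-1,0.0025,0,-0.0005,0,0,0],[-1,0.0025,0.003,-0.0005,0,0,0],[-1,0.0025,0.005,-0.0005,0,0,0],[-1,0.0025,0.006,-0.0005,0,0,0]])

```text
clock: 12.32
eef_pos: [525.4, -30.7, 185.1]
tcp_rot: [-1.571, 0.0, 0.1]
contact_force: [0.2, 0.1, -3.8]
opening: 0.658
```

Emit:
servo_tool(motion=[[-1,0,0.001,0,0,0,0],[-1,0,0.002,0,0,0,0],[-1,0,0.002,0,0,0,0]])

```text
clock: 12.7
eef_pos: [525.5, -30.8, 183.3]
tcp_rot: [-1.571, 0.0, 0.1]
contact_force: [-1.0, -0.4, -4.4]
opening: 0.652
```

Emit:
servo_tool(motion=[[-1,0,0.001,0,0,0,0],[-1,0,0.0015,0,0,0,0],[-1,0,0.0015,0,0,0,0]])

```text
clock: 13.08
eef_pos: [525.6, -30.8, 181.8]
tcp_rot: [-1.571, 0.0, 0.1]
contact_force: [-1.0, 0.4, -3.8]
opening: 0.656
```

Emit:
servo_tool(motion=[[-1,0,0.0005,0,0,0,0],[-1,0,0.001,0,0,0,0],[-1,0,0.001,0,0,0,0]])

```text
clock: 13.45
eef_pos: [525.7, -30.8, 181.1]
tcp_rot: [-1.571, -0.0, 0.1]
contact_force: [-1.0, -0.5, 1.1]
opening: 0.652
```

Contact is at TCP z of about 181.4, which matches the tip resting on the recess floor (181–182 expected). Now I turn it while pressing lightly.

Emit:
servo_tool(motion=[[-1,0,0.0005,0,0,-0.3,0],[-1,0,0.0005,0,0,-0.6,0],[-1,0,0.0005,0,0,-0.8,0],[-1,0,0.0005,0,0,-1.0,0]])

```text
clock: 13.95
eef_pos: [525.4, -30.8, 180.1]
tcp_rot: [-1.571, 0.0, 0.276]
contact_force: [-0.1, -0.5, -4.7]
opening: 0.654
```

Emit:
servo_tool(motion=[[-1,0,0.0005,0,0,-0.2,0],[-1,0,0.0005,0,0,-0.3,0],[-1,0,0.0005,0,0,-0.3,0]])

```text
clock: 14.32
eef_pos: [525.6, -30.8, 179.8]
tcp_rot: [-1.571, 0.0, 0.327]
contact_force: [0.1, -0.1, -5.1]
opening: 0.655
```

Emit:
servo_tool(motion=[[-1,0,0.0005,0,0,-0.15,0],[-1,0,0.0005,0,0,-0.3,0],[-1,0,0.0005,0,0,-0.3,0]])

```text
clock: 14.7
eef_pos: [525.6, -30.8, 179.3]
tcp_rot: [-1.571, -0.0, 0.38]
contact_force: [0.1, -0.5, -4.7]
opening: 0.652
```

The force has returned to plain cup weight and the height is below floor contact, so the tip has entered the slot. Lowering at the slot heading.

Emit:
servo_tool(motion=[[-1,0,0.001,0,0,0,0],[-1,0,0.002,0,0,0,0],[-1,0,0.003,0,0,0,0],[-1,0,0.003,0,0,0,0]])

```text
clock: 15.2
eef_pos: [525.5, -30.8, 176.2]
tcp_rot: [-1.571, 0.0, 0.379]
contact_force: [-0.2, -0.3, -4.6]
opening: 0.658
```

Emit:
servo_tool(motion=[[-1,0,0.001,0,0,0,0],[-1,0,0.002,0,0,0,0],[-1,0,0.002,0,0,0,0]])

```text
clock: 15.58
eef_pos: [525.5, -30.8, 174.2]
tcp_rot: [-1.571, 0.0, 0.379]
contact_force: [-0.3, -0.5, -4.0]
opening: 0.658
```

Emit:
servo_tool(motion=[[-1,0,0.001,0,0,0,0],[-1,0,0.002,0,0,0,0],[-1,0,0.003,0,0,0,0],[-1,0,0.004,0,0,0,0],[-1,0,0.004,0,0,0,0]])

```text
clock: 16.2
eef_pos: [525.5, -30.8, 170.2]
tcp_rot: [-1.571, 0.0, 0.379]
contact_force: [-0.3, 0.5, -3.8]
opening: 0.657
```

Emit:
servo_tool(motion=[[-1,0,0.001,0,0,0,0],[-1,0,0.002,0,0,0,0],[-1,0,0.002,0,0,0,0]])

```text
clock: 16.58
eef_pos: [525.5, -30.8, 168.2]
tcp_rot: [-1.571, 0.0, 0.379]
contact_force: [-0.3, -0.2, -3.9]
opening: 0.653
```

Seating is expected at about 167.4 (floor contact at 181.4 minus 14).

Emit:
servo_tool(motion=[[-1,0,0.0005,0,0,0,0],[-1,0,0.001,0,0,0,0],[-1,0,0.001,0,0,0,0]])

```text
clock: 16.95
eef_pos: [525.6, -30.8, 167.8]
tcp_rot: [-1.571, -0.0, 0.379]
contact_force: [-3.4, -0.2, 4.8]
opening: 0.656
```

Emit:
servo_tool(motion=[[-1,0,0.0005,0,0,0,0],[-1,0,0.0005,0,0,0,0]])

```text
clock: 17.2
eef_pos: [525.7, -30.8, 167.8]
tcp_rot: [-1.571, -0.0, 0.379]
contact_force: [-5.1, 0.0, 10.2]
opening: 0.656
```

Contact at 167.8 with 14 N net: seated. I relieve the pressure, release and retreat straight up.

Emit:
servo_tool(motion=[[-1,0,-0.0008,0,0,0,0],[0.6,0,-0.0008,0,0,0,0],[1,0,-0.0008,0,0,0,0],[1,0,-0.0008,0,0,0,0],[1,0,-0.0008,0,0,0,0],[1,0,-0.02,0,0,0,0],[1,0,-0.05,0,0,0,0],[1,0,-0.1,0,0,0,0],[1,0,-0.15,0,0,0,0],[1,0,-0.15,0,0,0,0],[1,0,-0.15,0,0,0,0]])

```text
clock: 18.58
eef_pos: [525.3, -30.8, 316.3]
tcp_rot: [-1.571, 0.0, 0.379]
contact_force: [-0.7, -0.2, -0.4]
opening: 1.004
```

Run:
```python
from h import *
s=r.sense();print(s['clock'],s['eef_pos'],s['tcp_rot'],s['contact_force'],s['opening'])
ims=[]
w=r.grab_frame('wrist')
for n in('side','scene'):
  im=r.grab_frame(n)
  u,v=map(int,proj(n,(523.8,-29.5,130)))
  im=im[v-60:v+60,u-60:u+60]; ims.append(cv2.resize(im[:,:,::-1],(400,400),interpolation=cv2.INTER_CUBIC))
cv2.imwrite("pics/g7.png",np.hstack(ims))
cv2.imwrite("pics/w7.png",w[:,:,::-1])
```

```text
18.575 [525.25050736 -30.772201   316.33054179] [-1.57064041e+00  3.01048902e-04  3.79209934e-01] [-0.6684812  -0.2079193  -0.40830523] 1.003706716672645
```

View pics/g7.png

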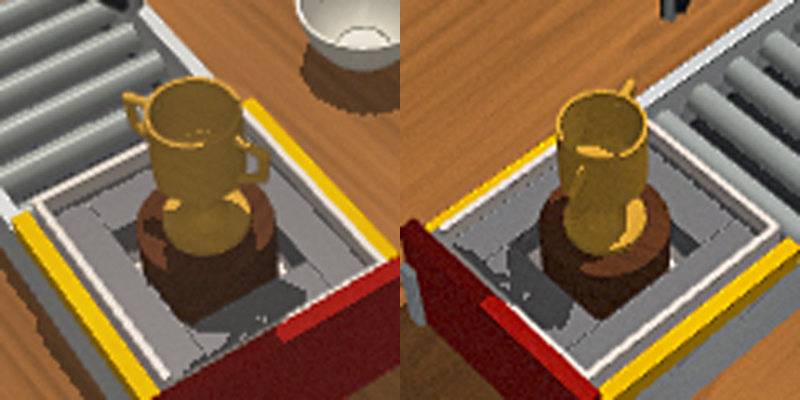

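View pics/w7.png

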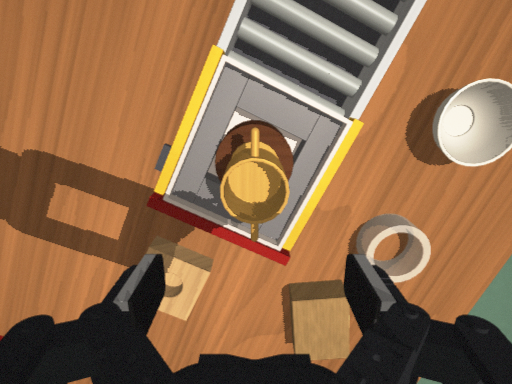

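Run:
```python
from h import *
s3=np.load('s3.npy',allow_pickle=True).item(); s=r.sense()
print([np.round(proj('wrist',onz('wrist',np.array(p)*.64,100,s3),s),1).tolist() for p in((233,118),(554,117),(262,432),(525,432))])
w=cv2.imread('pics/w7.png')[35:275,140:380]; cv2.imwrite('pics/w8.png',cv2.resize(w,(600,600),interpolation=cv2.INTER_CUBIC))
```

```text
[[223.2, 54.7], [353.7, 121.5], [162.3, 199.8], [280.4, 251.2]]
```

View pics/w8.png

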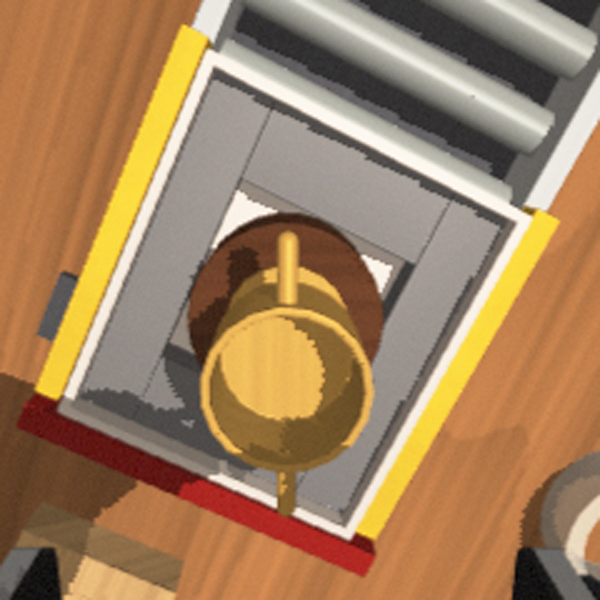

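The carton's front wall meets the red stop along its whole width, from (65,405) to (350,530), and its rear corners are within about 3 px of where they were right after the push. The cup is upright and seated.

```bash
python3 -c "
from rig import r
print(r.sign_off())"
```

```text
the job is handed in; nothing more can be done
None
```

The job is done and handed in at about 18.7 s of the 61 s allowed; sign-off gives no verdict.

- **Carton:** I pushed it along the rollers to the red stop. It hit firmly, with a reading of 37 N, close to the 40 N pressing limit. In the last pictures its front wall meets the stop along its whole width.
- **Cup:** I lifted it upright from the stand, set its tongue on the recess floor and turned it about 0.28 rad under roughly 5 N until it dropped. The slot heading was about 0.38 rad in world axes.
- **Seating:** The tool dropped about 13.6 mm between floor contact and seating, against the 14 mm expected. The force then rose again, to about 14 N net. The last pictures show the cup upright with its foot on the plinth.
- **At the end:** The gripper is open and clear of everything, about 150 mm above the release height. The tape roll, bowl and cardboard box were not touched.

Two checks disagreed slightly. A side force of about 5 N showed as the cup seated, which I took as the tongue touching the slot wall. The carton's rear corners also came out 2–3 pixels from where I predicted, which is within my reading error.

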